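# Post the miscounted temple bundle into the reject box

## Robot

A 6-joint arm with a two-finger parallel gripper is mounted at the origin on a cart in front of the work surface, level with it; the furniture and walls round the work are solid. World frame = base frame: x ahead of the robot, y to its left, z up, the work surface at z = 0. Lengths are in m, angles in degrees, forces in N, time in s.
With the tool pointing down it reaches from about 0.4 to 0.825 m from the base axis. Payload 7 kg.
Tool frame: the origin (TCP) lies midway between the tips of the shut fingers; the grasp point (between the pads) lies 19 mm behind it; z points along the fingers, y is the line along which they close (so a half turn about z gives the same grasp; the last joint's range is limited). The gripper opens to 88 mm and grips with 3 to 60 N. Pads are 19 mm wide; open, the fingers measure 130 mm over their backs; the gripper's body (78 mm by 193 mm) begins 47 mm behind the grasp point.
Start: joints at [86.58, 20.546, 0.682, 0, -70.136, -16.507], TCP at [0.23, 0.635, 0.227] pointing down, gripper open.
Joint ranges: [-176.03, 176.03], [-82.01, 121.73], [-58.28, 71.71], [-173.87, 95.51], [-174.79, -0.11], [-173.66, 173.66]. Speed limits (degrees/s): [136.94, 136.94, 172.46, 180, 180, 180].

## Interface

Orientations are given as [roll, pitch, yaw] about the fixed x, y, z axes, in that order (R = Rz(yaw) Ry(pitch) Rx(roll)).
In Python, from plant import r gives the robot as it stands. The module is installed in compiled form; this text tells all that it offers.
- The arm moves only by the tool play_rows, never from a script. Its argument "rows" is a list of rows, each an object with "slide": the shift along the tool's x, y, z as a fraction of full scale, a list of three; "delta_rot": the turn, a rotation vector about the tool's x, y, z as a fraction of full scale, a list of three; "fingers": the opening, from -1 (shut) to 1 (fully open). In form: [{"slide": [x, y, z], "delta_rot": [rx, ry, rz], "fingers": fingers}, ...]. A call has 1 to 8 rows; each row shifts and turns the commanded pose from where the row before left it, along the tool's axes as they then stand; what a row does not reach is not made up. Full scale, the value 1, is 0.15 m for a shift and 0.08 rad for a turn. A row lasts 1/8 s, in which the tool goes at most 62.5 mm and 10.7 degrees, less where a joint would pass 70% of its speed; a pose out of reach is approached as far as the arm can. A call with a number of a shift or a turn outside -1 to 1 is refused whole. A call with a gripper value outside its range is refused whole. The fingers move at their own pace and stop on an object; "squeeze" is the grip in N (left out, the last holds). Time passes only in rows, so rows that do not move let the fingers close. It gives the time, the measured TCP pose, the force, the opening and the grip force at its end, in the units of the state.
- r.get_state(): the state, without advancing time (a new reading comes with each control period).
- r.capture(name): name is "side" or "top" or "wrist"; returns a dict with "image" (400x640x3 uint8, blue, green, red), "fx", "fy", "cx", "cy" (pixels), "distortion" ([k1, k2, p1, p2, k3] as OpenCV has them; the pictures are not rectified), "R" (3x3) and "t" (3): a world point X has camera coordinates R X + t; the wrist camera has in their place "T_tool_cam" (4x4, takes a point from camera to tool coordinates, whose origin is the TCP and whose axes are the flange's). Camera axes: x right, y down, z forward; pixel columns grow to the right and rows downward; lengths in m; the calibration is good to about 2 mm. A picture is of the moment at which its call begins: read the wrist's pose just before it. There is no depth.
- r.close_job(): hands the job in; it is judged then, once.
The state is a dict: "time_s": time; "joints": joint angles; "qd": joint speeds; "joint_torque": joint torques, N m; "tcp_pos": TCP position; "eef_rot": TCP orientation; "contact_force": force on the tool from outside, world axes, zero at the start; "moment": the same for the moment, N m; "gripper_width": finger opening in m; "gripper_force": force on a finger pad.
Only numpy, scipy, OpenCV 4.12 (cv2) and the standard library are available. Lean on these libraries where they do the work, as an engineer would, in place of code of your own. Each camera call takes 0.05 s, during which the arm holds its last target. There are 200 camera calls.

## Task

One bundle of spectacle temple shells was packed with four shells instead of three. Pick out the four-shell bundle and push it down through the sprung flap in the top of the grey reject box, so that it lies inside and the flap snaps shut behind it. Leave the three-shell bundle where it lies.

Things in the scene. Friction and masses are not known exactly. Their poses are not given: they have to be found in the camera images.
- bundle_four: the miscounted bundle: four curved black shells with yellow edges side by side, 52 (own x) x 40 (own y) x 16 mm high, 30 g, solid; origin at the centre of its underside, z up; it lies flat on the plywood riser (top 105 mm above the table), place and yaw vary; pick it from above across its 40 mm width (own y)
- bundle_three: a correct bundle that stays where it is: three of the same shells, 49 (own x) x 30 (own y) x 17 mm high; origin at the centre of its underside, on the same riser
- reject_box: closed grey sheet-metal box fixed on the riser (its underside 105 mm above the table), 160 (own x) x 176 (own y) x 130 mm high, walls and top 4 mm, inner floor at 6 mm; origin at the centre of its underside, z up, the side with the card holder is -x; place and yaw vary. The opening in its top, 70 (own x) x 140 mm (own y), is centred at own x = +20 mm, y = 0.
- flap (a joint): slippery steel flap filling that opening, 68 (box x) x 137 mm; rad, 0 = shut, level with the top; grows as it swings down, stop 1.25. Hinge at box x = +55 mm, free edge at -13 mm. Its spring (2 to 5 N at mid-flap) bears a bundle's weight and shuts it when not pressed. 45 to 50 mm down at mid-flap it is steep enough for a bundle let go there, or pressed down beside, to slide in.

How it is judged (in metres and radians):
At the end, for the whole second after the job is handed in: The four-shell bundle lies inside the reject box (its origin within the box's walls and less than 80 mm above the box's underside), the flap is shut (within 0.1 rad), and the three-shell bundle is within 30 mm of where it started (x of bundle_four in the frame of reject_box between -0.08 and 0.08 m and y of bundle_four in the frame of reject_box between -0.088 and 0.088 m and z of bundle_four in the frame of reject_box between 0 and 0.08 m and value of joint flap below 0.1 rad and distance of bundle_three from where it was at the start of the episode below 0.03 m); the robot touches nothing.
It fails at once if the three-shell bundle is carried off or knocked away (moved more than 30 mm) (distance of bundle_three from where it was at the start of the episode above 0.03 m).
It also fails if it takes over 35 s, if anything falls off the work surface, if the arm or the gripper's body presses on something with over 40 N, if the wrist force passes 120 N, or if a joint passes its speed limit or range.

## Working session

There is one attempt and no reset: what is moved stays moved. The work goes in short steps, Python scripts to look and compute and a tool call to move; the robot and the scene stay as the last step left them, time stands still between calls to the robot, and variables do not carry over. Pictures are saved under pics/ and viewed, at most 10 in all, crops included, and the job is handed in when it is done.

Besides the shell and the picture viewer there is one more tool, called after "Emit:" as name([rows], argument=value, ...), one row to a line, values as JSON. play_rows: Moves the arm, as the interface text tells. Shift numbers are shares of 0.15 m and turn numbers shares of 0.08 rad, none past 1 either way. Its arguments: {"type":"object","properties":{"rows":{"type":"array"},"squeeze":{"type":"number"}},"required":["rows"]}

```bash
mkdir -p pics; cat > h.py <<'E'
import numpy as np, cv2
from scipy.spatial.transform import Rotation as Ro
from plant import r
def cam(n):
    s=r.get_state(); c=r.capture(n)
    K=np.array([[c['fx'],0,c['cx']],[0,c['fy'],c['cy']],[0,0,1.]]); D=np.array(c['distortion'],float)
    if n=='wrist':
        T=np.eye(4);T[:3,:3]=Ro.from_euler('xyz',s['eef_rot'],degrees=True).as_matrix();T[:3,3]=s['tcp_pos']
        W=np.linalg.inv(T@np.array(c['T_tool_cam'])); R,t=W[:3,:3],W[:3,3]
    else: R,t=np.array(c['R']),np.array(c['t'])
    return dict(im=c['image'],K=K,D=D,R=R,t=t)
def ray(c,px):
    u=cv2.undistortPoints(np.array(px,float).reshape(-1,1,2),c['K'],c['D']).reshape(-1,2)
    d=np.c_[u,np.ones(len(u))]@c['R']; return -c['R'].T@c['t'], d/np.linalg.norm(d,axis=1)[:,None]
def onz(c,px,z):
    o,d=ray(c,px); return o+d*((z-o[2])/d[:,2])[:,None]
def tri(c1,p1,c2,p2):
    o1,d1=ray(c1,p1);o2,d2=ray(c2,p2);out=[]
    for a,b in zip(d1,d2):
        A=np.c_[a,-b];l=np.linalg.lstsq(A,o2-o1,rcond=None)[0]
        q1,q2=o1+a*l[0],o2+b*l[1];out.append(np.r_[(q1+q2)/2,np.linalg.norm(q1-q2)])
    return np.array(out)
E
python3 - <<'E'
from h import *
import pickle
print(r.get_state())
C={n:cam(n) for n in('side','top','wrist')}
pickle.dump(C,open('c0.pkl','wb'))
for n in C:
    cv2.imwrite(f'pics/{n}0.png',C[n]['im']); print(n,-C[n]['R'].T@C[n]['t'],C[n]['R'][2])
E
```

```text
{'time_s': 0.0, 'joints': array([ 8.65798682e+01,  2.05905984e+01,  6.33345762e-01, -2.07064566e-02,
       -7.01351476e+01, -1.65057471e+01]), 'qd': array([-0.09389596,  0.08506966,  0.05719737,  0.01736156, -0.06664421,
        0.08378519]), 'joint_torque': array([-2.18263383e-03, -5.82717276e+01,  2.93053025e+01,  6.99723065e+00,
        6.76953845e-03, -1.62989627e-04]), 'tcp_pos': array([0.22991048, 0.6341155 , 0.22562703]), 'eef_rot': array([ 1.79905877e+02, -7.59136472e-03, -1.99329245e+01]), 'contact_force': array([ 0.38006297, -0.59298684,  0.33838082]), 'moment': array([-0.02991498,  0.03482872,  0.02751087]), 'gripper_force': 0.0, 'gripper_width': 0.08772610252162968}
side [0.61380331 0.83331228 0.6349399 ] [-0.10001447 -0.89208249 -0.44066533]
top [ 0.32454474 -0.0164345   1.24317872] [ 0.20279597  0.0179204  -0.97905702]
wrist [0.30447613 0.6081235  0.38438736] [-0.2781476   0.0998688  -0.95533247]
```

View pics/top0.png

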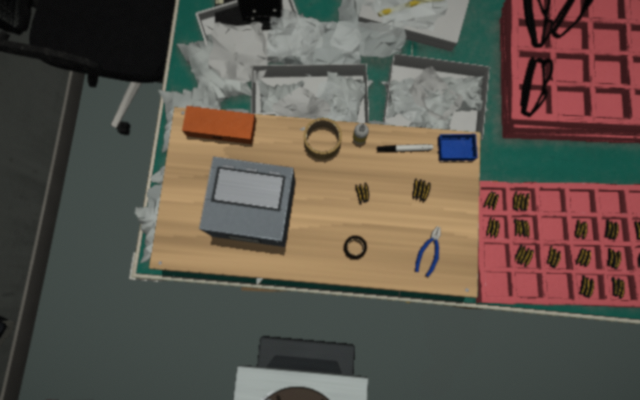

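View pics/side0.png

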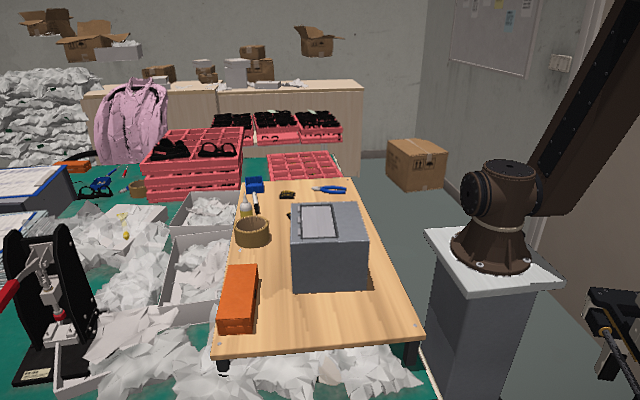

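View pics/wrist0.png

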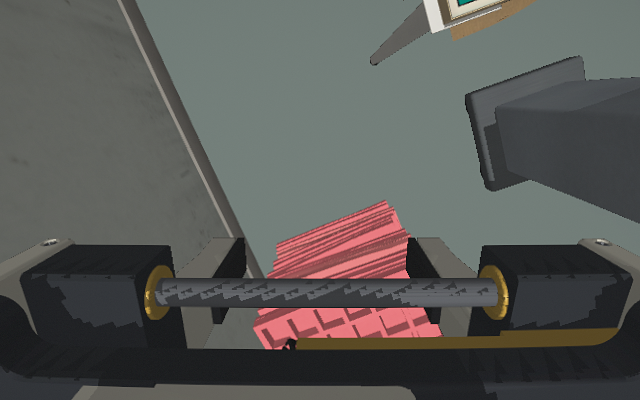

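The top view shows the box around (250,200), with its flap near (248,188) towards +x. The three-shell bundle is near (362,193) and the four-shell bundle near (422,190). In the side view the box top is near (328,222), with bundles near (287,195) and (290,216) partly behind the box. The wrist view has neither bundle nor box in it.

```bash
python3 - <<'E'
from h import *
import pickle
C=pickle.load(open('c0.pkl','rb'))
a=cv2.resize(C['top']['im'][150:250,195:445],None,fx=3.2,fy=3.2,interpolation=cv2.INTER_CUBIC)
b=cv2.resize(C['side']['im'][170:300,230:390],None,fx=2,fy=2,interpolation=cv2.INTER_CUBIC)
o=np.zeros((a.shape[0]+b.shape[0],800,3),np.uint8);o[:a.shape[0],:a.shape[1]]=a;o[a.shape[0]:,:b.shape[1]]=b
cv2.imwrite('pics/crop.png',o)
for n,(x0,y0,x1,y1) in dict(top=(340,170,440,215),side=(272,185,305,225)).items():
    im=C[n]['im'][y0:y1,x0:x1].astype(int)
    m=(im.max(2)<110).astype(np.uint8)
    hsv=cv2.cvtColor(C[n]['im'][y0:y1,x0:x1],cv2.COLOR_BGR2HSV)
    m=cv2.morphologyEx(m,cv2.MORPH_CLOSE,np.ones((3,3)))
    cs,_=cv2.findContours(m,cv2.RETR_EXTERNAL,cv2.CHAIN_APPROX_NONE)
    for k in cs:
        if cv2.contourArea(k)<20: continue
        p=k.reshape(-1,2)+[x0,y0]; w=onz(C[n],p,.113)
        rc=cv2.minAreaRect((w[:,:2]*1000).astype(np.float32)); print(n,p.min(0),p.max(0),rc)
# box top grey in top view
im=C['top']['im'];print(im[150:245:4,222],'\n',im[225,200:300:5])
E
```

```text
top [355 183] [368 204] ((579.69140625, -107.22920989990234), (47.568153381347656, 31.282567977905273), 20.4520263671875)
top [412 179] [430 201] ((599.732666015625, -242.6470947265625), (41.647239685058594, 49.98909378051758), 75.04956817626953)
side [298 204] [304 224] ((565.2547607421875, -112.32262420654297), (122.66356658935547, 15.590130805969238), 81.10909271240234)
side [279 191] [294 198] ((599.9649047851562, -246.77069091796875), (53.50606155395508, 48.010704040527344), 78.60600280761719)
[[ 97 135 165]
 [ 97 135 165]
 [105 111 115]
 [108 105  99]
 [ 98  97  92]
 [136 134 131]
 [144 142 139]
 [144 143 139]
 [141 140 137]
 [142 140 137]
 [142 141 138]
 [144 143 140]
 [142 141 137]
 [ 65  64  61]
 [110 108 101]
 [112 109 103]
 [111 109 102]
 [111 109 102]
 [111 107 101]
 [111 108 102]
 [110 108 101]
 [ 35  34  32]
 [ 38  47  55]
 [ 40  55  68]] 
 [[109 114 115]
 [112 108 102]
 [110 107 101]
 [110 107 101]
 [110 107 101]
 [112 109 103]
 [110 107 101]
 [110 108 102]
 [111 108 102]
 [110 107 102]
 [110 108 101]
 [111 108 102]
 [110 108 101]
 [110 107 102]
 [109 106 101]
 [109 106 100]
 [111 107 101]
 [ 46  45  42]
 [ 98 135 164]
 [109 151 183]]
```

View pics/crop.png

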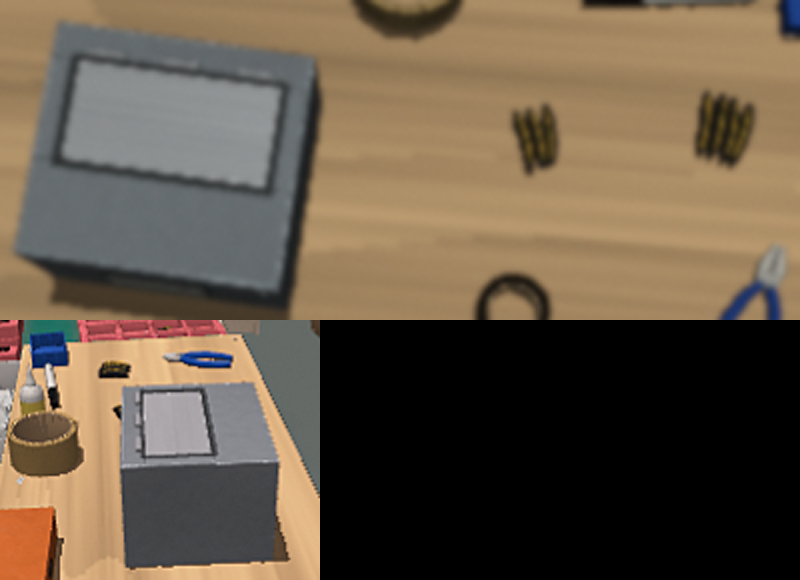

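```bash
python3 - <<'E'
from h import *
import pickle
C=pickle.load(open('c0.pkl','rb'))
T,S=C['top'],C['side']
tp=lambda a:np.array(a)/3.2+[195-.3,150-.3]
sp=lambda a:(np.array(a)-[0,320])/2+[230-.2,170-.2]
bt=tp([(58,22),(15,250),(290,295),(318,58)]);bs=sp([(122,461),(277,461),(265,382),(122,385)])
print('box',tri(T,bt,S,bs).round(4))
w=onz(T,bt,.235);print(w.round(4), w.mean(0))
def ang(v): return np.degrees(np.arctan2(v[1],v[0]))
print('yaw',ang(w[0]-w[1]),ang(w[3]-w[2]),ang(w[0]-w[3])-90,ang(w[1]-w[2])-90,[np.linalg.norm(w[i]-w[(i+1)%4]) for i in range(4)])
f=onz(T,tp([(70,57),(55,160),(272,188),(288,88)]),.235);print('flap',f.round(4),f.mean(0),[np.linalg.norm(f[i]-f[(i+1)%4]) for i in range(4)],ang(f[0]-f[1]),ang(f[3]-f[2]),ang(f[0]-f[3])-90,ang(f[1]-f[2])-90)
# bundle four centre both views
print('b4',tri(T,[(421,190)],S,[(286.5,194.5)]))
# shell end directions of four bundle
l=onz(T,tp([(708,95),(702,155),(750,105),(738,162),(726,98),(718,160)]),.12);print([ang(l[i]-l[i+1]) for i in(0,2,4)])
print(r.get_state()['joints'])
E
```

```text
box [[0.6026 0.2284 0.2419 0.0008]
 [0.4483 0.2376 0.2353 0.0008]
 [0.4276 0.0581 0.2334 0.0139]
 [0.5948 0.0531 0.2365 0.0011]]
[[0.6041 0.2301 0.235 ]
 [0.448  0.2378 0.235 ]
 [0.4342 0.0561 0.235 ]
 [0.5946 0.0533 0.235 ]] [0.5202101  0.14431472 0.235     ]
yaw -2.8244799637545066 -0.979011808156604 -3.078004803940246 -4.34416709291969 [np.float64(0.1563033925700853), np.float64(0.18225638649145473), np.float64(0.1604368110266627), np.float64(0.17702731946235375)]
flap [[0.5806 0.219  0.235 ]
 [0.5098 0.2198 0.235 ]
 [0.5036 0.075  0.235 ]
 [0.5722 0.0713 0.235 ]] [0.54152423 0.14625875 0.235     ] [np.float64(0.07083482737551135), np.float64(0.14489777485733743), np.float64(0.06870478843741355), np.float64(0.14789493091120468)] -0.6492348229972226 -3.080474144683447 -3.272401048480887 -2.4593069197300395
b4 [[ 0.60012008 -0.2448379   0.11388363  0.00221   ]]
[np.float64(-2.8641795377509665), np.float64(-9.07268884051905), np.float64(-4.569502513214346)]
[ 8.65805463e+01  2.05808505e+01  6.45403755e-01 -1.26332836e-02
 -7.01344681e+01 -1.65065733e+01]
```

Emit:
play_rows([
  {"slide":[0,0,-0.35],"delta_rot":[0,0,0],"fingers":1},
  {"slide":[0,0,-0.35],"delta_rot":[0,0,0],"fingers":1},
  {"slide":[0.27,0.29,0],"delta_rot":[0,0,0],"fingers":1},
  {"slide":[0.27,0.29,0],"delta_rot":[0,0,0],"fingers":1},
  {"slide":[0.27,0.29,0],"delta_rot":[0,0,0],"fingers":1},
  {"slide":[0.27,0.29,0],"delta_rot":[0,0,0],"fingers":1},
  {"slide":[0.27,0.29,0],"delta_rot":[0,0,0],"fingers":1},
  {"slide":[0.27,0.29,0],"delta_rot":[0,0,0],"fingers":1},
])

```text
time_s: 1.15
tcp_pos: [0.3698, 0.3044, 0.3316]
eef_rot: [-180.0, 0.0, -19.9]
contact_force: [0.6, 0.8, 0.6]
gripper_width: 0.0876
gripper_force: 0.0
```

Emit:
play_rows([
  {"slide":[0.27,0.29,0],"delta_rot":[0,0,0],"fingers":1},
  {"slide":[0.27,0.29,0],"delta_rot":[0,0,0],"fingers":1},
  {"slide":[0.27,0.29,0],"delta_rot":[0,0,0],"fingers":1},
  {"slide":[0.27,0.29,0],"delta_rot":[0,0,0],"fingers":1},
  {"slide":[0.27,0.29,0],"delta_rot":[0,0,0],"fingers":1},
  {"slide":[0.27,0.29,0],"delta_rot":[0,0,0],"fingers":1},
  {"slide":[0.27,0.29,0],"delta_rot":[0,0,-1],"fingers":1},
  {"slide":[0.27,0.29,0],"delta_rot":[0,0,-1],"fingers":1},
])

```text
time_s: 2.15
tcp_pos: [0.5602, -0.1312, 0.3317]
eef_rot: [-180.0, -0.0, -10.6]
contact_force: [1.2, 1.3, 1.6]
gripper_width: 0.0876
gripper_force: 0.0
```

Emit:
play_rows([
  {"slide":[0.27,0.29,0],"delta_rot":[0,0,0],"fingers":1},
  {"slide":[0.27,0.29,0],"delta_rot":[0,0,0],"fingers":1},
  {"slide":[0,0,0.3],"delta_rot":[0,0,0],"fingers":1},
  {"slide":[0,0,0],"delta_rot":[0,0,0],"fingers":1},
])

```text
time_s: 2.65
tcp_pos: [0.6211, -0.2298, 0.282]
eef_rot: [-180.0, 0.5, -10.8]
contact_force: [-0.6, -0.1, 0.1]
gripper_width: 0.0875
gripper_force: 0.0
```

```bash
python3 - <<'E'
from h import *
import pickle
c=cam('wrist');s=r.get_state();print(s['tcp_pos'],s['eef_rot'],s['contact_force'])
pickle.dump(c,open('c1.pkl','wb'));cv2.imwrite('pics/w1.png',c['im'])
E
```

```text
[ 0.62220819 -0.22987782  0.28524607] [179.96536795   0.23146011 -10.77546009] [ 0.45950322 -0.03039102  2.08281305]
```

View pics/w1.png

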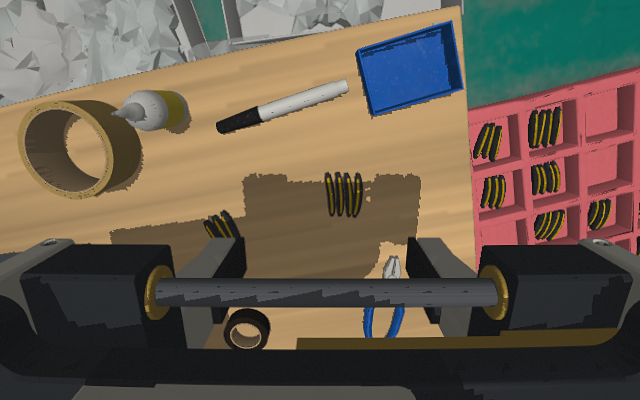

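The four-shell bundle is at (343,195) with its shells almost upright in the image. The three-shell bundle, at (220,225), is partly behind the left finger.

```bash
python3 - <<'E'
from h import *
import pickle
c=pickle.load(open('c1.pkl','rb'));C0=pickle.load(open('c0.pkl','rb'))
x0,y0,x1,y1=318,165,372,226
im=c['im'][y0:y1,x0:x1];h=cv2.cvtColor(im,cv2.COLOR_BGR2HSV)
m=((im.max(2)<48)|((h[...,1]>150)&(h[...,2]>90))).astype(np.uint8)
m=cv2.morphologyEx(m,cv2.MORPH_OPEN,np.ones((2,2)));m=cv2.morphologyEx(m,cv2.MORPH_CLOSE,np.ones((5,5)))
cs,_=cv2.findContours(m,cv2.RETR_EXTERNAL,cv2.CHAIN_APPROX_NONE);k=max(cs,key=cv2.contourArea).reshape(-1,2)+[x0,y0]
for z in(.105,.113,.121):print(z,cv2.minAreaRect((onz(c,k,z)[:,:2]*1000).astype(np.float32)))
p=(k.min(0)+k.max(0))/2;print(k.min(0),k.max(0),p)
print('wrist-top',tri(c,[p],C0['top'],[(421,190)]),'wrist-side',tri(c,[p],C0['side'],[(286.5,194.5)]))
M=cv2.moments(m,True);th=.5*np.arctan2(2*M['mu11'],M['mu20']-M['mu02']);g=np.array([M['m10'],M['m01']])/M['m00']+[x0,y0]
d=np.array([np.cos(th),np.sin(th)])*20;w=onz(c,[g-d,g+d],.121);v=w[0]-w[1];print('axis',np.degrees(np.arctan2(v[1],v[0])))
E
```

```text
0.105 ((592.8540649414062, -244.88819885253906), (39.07412338256836, 48.10037612915039), 81.33241271972656)
0.113 ((595.4197998046875, -244.8705596923828), (38.1408576965332, 46.95155334472656), 81.33243560791016)
0.121 ((597.9856567382812, -244.8529510498047), (37.2076416015625, 45.802730560302734), 81.33248138427734)
[327 175] [363 217] [345. 196.]
wrist-top [[ 0.59798058 -0.24438032  0.11743419  0.00097886]] wrist-side [[ 0.59922587 -0.24456438  0.11513315  0.0041482 ]]
axis 41.73930146827302
```

Emit:
play_rows([
  {"slide":[-0.1,0.125,0],"delta_rot":[0,0,-0.45],"fingers":1},
  {"slide":[0,0,0.3],"delta_rot":[0,0,0],"fingers":1},
  {"slide":[0,0,0.3],"delta_rot":[0,0,0],"fingers":1},
  {"slide":[0,0,0.2],"delta_rot":[0,0,0],"fingers":1},
  {"slide":[0,0,0],"delta_rot":[0,0,0],"fingers":1},
  {"slide":[0,0,0],"delta_rot":[0,0,0],"fingers":1},
])

```text
time_s: 3.45
tcp_pos: [0.6065, -0.2453, 0.1697]
eef_rot: [180.0, -0.2, -8.6]
contact_force: [-0.2, -0.3, 0.2]
gripper_width: 0.0875
gripper_force: 0.0
```

Emit:
play_rows([
  {"slide":[-0.015,0,0.2],"delta_rot":[0,0,0],"fingers":1},
  {"slide":[0,0,0.15],"delta_rot":[0,0,0],"fingers":1},
  {"slide":[0,0,0.03],"delta_rot":[0,0,0],"fingers":1},
  {"slide":[0,0,0],"delta_rot":[0,0,0],"fingers":1},
  {"slide":[0,0,0],"delta_rot":[0,0,0],"fingers":1},
])

```text
time_s: 4.08
tcp_pos: [0.6038, -0.2453, 0.1113]
eef_rot: [180.0, -0.1, -8.7]
contact_force: [0.6, -0.5, -0.1]
gripper_width: 0.0879
gripper_force: 0.0
```

Emit:
play_rows([
  {"slide":[0,0,0.015],"delta_rot":[0,0,0],"fingers":-0.5},
  {"slide":[0,0,0],"delta_rot":[0,0,0],"fingers":-0.5},
  {"slide":[0,0,0],"delta_rot":[0,0,0],"fingers":-0.5},
  {"slide":[0,0,0],"delta_rot":[0,0,0],"fingers":-0.5},
  {"slide":[0,0,0],"delta_rot":[0,0,0],"fingers":-0.5},
  {"slide":[0,0,0],"delta_rot":[0,0,0],"fingers":-0.5},
], squeeze=15)

```text
time_s: 4.82
tcp_pos: [0.6027, -0.2451, 0.1073]
eef_rot: [180.0, 0.0, -8.7]
contact_force: [0.4, -0.0, -1.2]
gripper_width: 0.0373
gripper_force: 15.0
```

Emit:
play_rows([
  {"slide":[0,0,-0.2],"delta_rot":[0,0,0],"fingers":-0.5},
  {"slide":[0,0,-0.35],"delta_rot":[0,0,0],"fingers":-0.5},
  {"slide":[0,0,-0.35],"delta_rot":[0,0,0],"fingers":-0.5},
  {"slide":[0,0,-0.35],"delta_rot":[0,0,0],"fingers":-0.5},
  {"slide":[0,0,-0.15],"delta_rot":[0,0,0],"fingers":-0.5},
  {"slide":[-0.1,-0.314,0],"delta_rot":[0,0,0],"fingers":-0.5},
  {"slide":[-0.1,-0.314,0],"delta_rot":[0,0,0],"fingers":-0.5},
  {"slide":[-0.1,-0.314,0],"delta_rot":[0,0,0],"fingers":-0.5},
])

```text
time_s: 5.82
tcp_pos: [0.5791, -0.0973, 0.3173]
eef_rot: [-180.0, -0.0, -8.7]
contact_force: [0.7, 0.6, 0.3]
gripper_width: 0.0374
gripper_force: 15.0
```

Emit:
play_rows([
  {"slide":[-0.1,-0.314,0],"delta_rot":[0,0,0],"fingers":-0.5},
  {"slide":[-0.1,-0.314,0],"delta_rot":[0,0,0],"fingers":-0.5},
  {"slide":[-0.1,-0.314,0],"delta_rot":[0,0,0],"fingers":-0.5},
  {"slide":[-0.1,-0.314,0],"delta_rot":[0,0,0],"fingers":-0.5},
  {"slide":[-0.1,-0.314,0],"delta_rot":[0,0,0],"fingers":-0.5},
  {"slide":[0,0,0],"delta_rot":[0,0,-0.65],"fingers":-0.5},
  {"slide":[0,0,0],"delta_rot":[0,0,-0.65],"fingers":-0.5},
  {"slide":[0,0,0],"delta_rot":[0,0,0],"fingers":-0.5},
])

```text
time_s: 6.82
tcp_pos: [0.5409, 0.1457, 0.3173]
eef_rot: [180.0, 0.0, -2.7]
contact_force: [0.5, 0.1, -1.1]
gripper_width: 0.0374
gripper_force: 15.0
```

```bash
python3 - <<'E'
from h import *
import pickle
c=cam('wrist');s=r.get_state();print(s['tcp_pos'],s['eef_rot'],s['gripper_width'])
pickle.dump(c,open('c2.pkl','wb'));cv2.imwrite('pics/w2.png',c['im'])
E
```

```text
[0.54097663 0.14558502 0.31728372] [-1.79999744e+02  4.57801374e-03 -2.79724761e+00] 0.037506960483726856
```

View pics/w2.png

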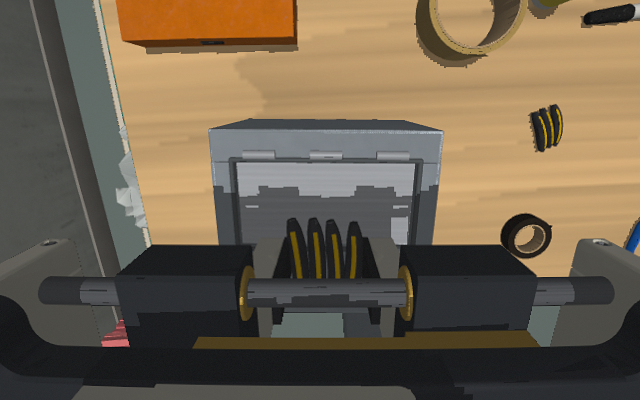

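The bundle is held with its +x tips at about (293..355,220). The box's +x top edge runs (210,129)–(443,131), and the opening's corners are near (233,158) and (421,158).

```bash
python3 - <<'E'
from h import *
import pickle
c=pickle.load(open('c2.pkl','rb'))
print('edge,opening at z.235',onz(c,[(210,129),(443,131),(233,158),(421,158),(238,164),(416,164)],.235).round(4))
print('tips at z .3253',onz(c,[(292,220),(313,219),(332,221),(354,223)],.325).round(4))
E
```

```text
edge,opening at z.235 [[0.6033 0.2298 0.235 ]
 [0.5936 0.0572 0.235 ]
 [0.5809 0.2155 0.235 ]
 [0.574  0.0729 0.235 ]
 [0.5761 0.2122 0.235 ]
 [0.5695 0.0766 0.235 ]]
tips at z .3253 [[0.5628 0.1628 0.325 ]
 [0.5628 0.1522 0.325 ]
 [0.5613 0.1427 0.325 ]
 [0.5597 0.1317 0.325 ]]
```

Emit:
play_rows([
  {"slide":[-0.01,0,0.3],"delta_rot":[0,0,0],"fingers":-0.5},
  {"slide":[0,0,0.15],"delta_rot":[0,0,0],"fingers":-0.5},
  {"slide":[0,0,0.07],"delta_rot":[0,0,0],"fingers":-0.5},
  {"slide":[0,0,0.07],"delta_rot":[0,0,0],"fingers":-0.5},
  {"slide":[0,0,0.07],"delta_rot":[0,0,0],"fingers":-0.5},
  {"slide":[0,0,0],"delta_rot":[0,0,0],"fingers":-0.5},
], squeeze=25)

```text
time_s: 7.62
tcp_pos: [0.5393, 0.1457, 0.2183]
eef_rot: [-180.0, 0.0, -2.8]
contact_force: [-2.7, 0.6, 1.3]
gripper_width: 0.0372
gripper_force: 25.1
```

Emit:
play_rows([
  {"slide":[0,0,0.05],"delta_rot":[0,0,0],"fingers":-0.5},
  {"slide":[0,0,0.05],"delta_rot":[0,0,0],"fingers":-0.5},
  {"slide":[0,0,0],"delta_rot":[0,0,0],"fingers":-0.5},
])

```text
time_s: 8.0
tcp_pos: [0.5389, 0.1454, 0.2023]
eef_rot: [180.0, 0.1, -2.8]
contact_force: [-2.9, 0.5, 0.4]
gripper_width: 0.037
gripper_force: 25.0
```

Emit:
play_rows([
  {"slide":[0,0,0.02],"delta_rot":[0,0,0],"fingers":-0.5},
  {"slide":[0,0,0],"delta_rot":[0,0,0],"fingers":0.4},
  {"slide":[0,0,0.02],"delta_rot":[0,0,0],"fingers":0.4},
  {"slide":[0,0,0.04],"delta_rot":[0,0,0],"fingers":0.4},
  {"slide":[0,0,0.04],"delta_rot":[0,0,0],"fingers":0.4},
  {"slide":[0,0,0],"delta_rot":[0,0,0],"fingers":0.4},
  {"slide":[0,0,0],"delta_rot":[0,0,0],"fingers":0.4},
])

```text
time_s: 8.88
tcp_pos: [0.5393, 0.1455, 0.185]
eef_rot: [180.0, 0.0, -2.7]
contact_force: [-2.8, 0.0, 1.0]
gripper_width: 0.0613
gripper_force: 0.8
```

```bash
python3 - <<'E'
from h import *
c=cam('wrist');s=cam('side');t=cam('top')['im']
o=np.zeros((600,640,3),np.uint8);o[:320]=c['im'][80:400]
o[320:600,:320]=cv2.resize(s['im'][180:320,230:390],None,fx=2,fy=2)
o[320:580,320:]=cv2.resize(t[140:270,180:340],None,fx=2,fy=2)
cv2.imwrite('pics/w3.png',o)
E
```

```text
(no output)
```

View pics/w3.png

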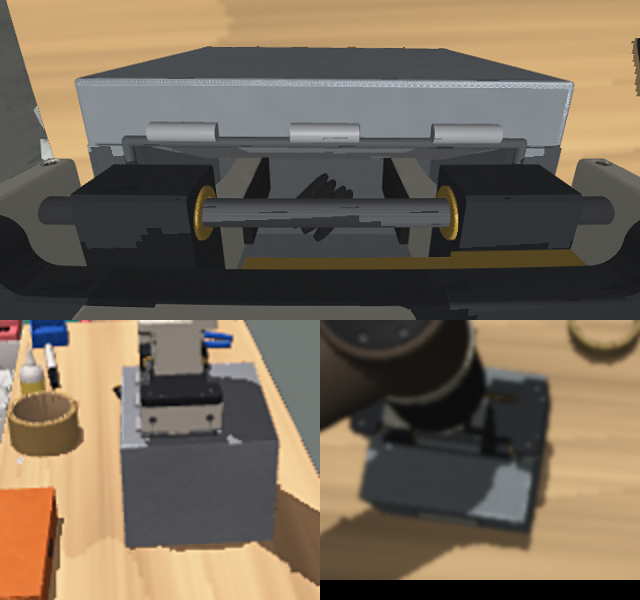

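The bundle shows at (325,205) in the crop, turned and small between the fingers. That size fits it lying on the box floor. I'll retract and check the flap.

Emit:
play_rows([
  {"slide":[0,0,-0.1],"delta_rot":[0,0,0],"fingers":0.4},
  {"slide":[0,0,-0.15],"delta_rot":[0,0,0],"fingers":0.4},
  {"slide":[0,0,-0.2],"delta_rot":[0,0,0],"fingers":0.4},
  {"slide":[0,0,-0.3],"delta_rot":[0,0,0],"fingers":0.4},
  {"slide":[0,0,-0.3],"delta_rot":[0,0,0],"fingers":0.4},
  {"slide":[-0.3,0,0],"delta_rot":[0,0,0],"fingers":0.4},
  {"slide":[0,0,0],"delta_rot":[0,0,0],"fingers":0.4},
])

```text
time_s: 9.9
tcp_pos: [0.4936, 0.1478, 0.3458]
eef_rot: [-179.8, -0.2, -2.7]
contact_force: [0.9, 1.0, 0.6]
gripper_width: 0.0614
gripper_force: 0.0
```

```bash
python3 - <<'E'
from h import *
c=cam('wrist');s=cam('side');t=cam('top')['im']
o=np.zeros((600,640,3),np.uint8);o[:320]=c['im'][:320]
o[320:600,:320]=cv2.resize(s['im'][180:320,230:390],None,fx=2,fy=2)
o[320:520,320:]=cv2.resize(t[150:250,180:340],None,fx=2,fy=2)
cv2.imwrite('pics/w4.png',o)
# three-shell bundle, side by side with the start (top view)
im=t[170:215,340:390];m=cv2.morphologyEx((im.max(2)<110).astype(np.uint8),cv2.MORPH_CLOSE,np.ones((3,3)))
for k in cv2.findContours(m,0,1)[0]:print(cv2.boundingRect(k+np.array([340,170],np.int32)))
E
```

```text
(355, 184, 14, 20)
```

View pics/w4.png

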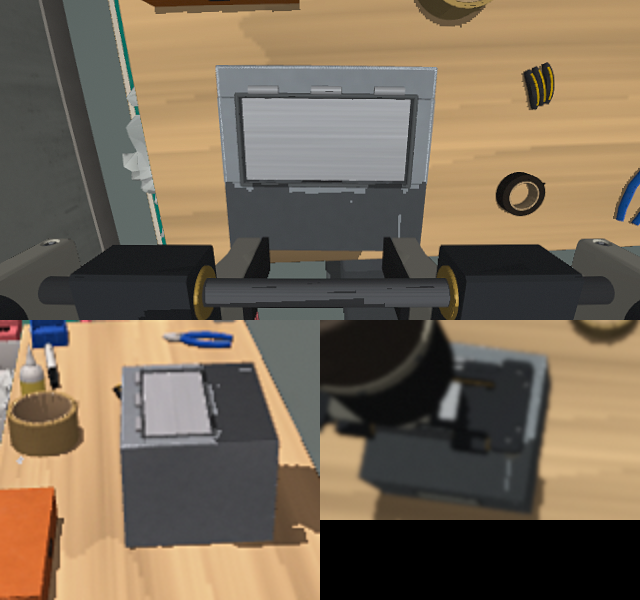

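The flap at (325,140) is shut and level, and there is no bundle on top of the box or in the gripper. The three-shell bundle has not moved: its top-view bounding box starts at (355,184), against (355,183) at the start. I'm handing in.

```bash
python3 -c "
from plant import r
print(r.close_job())"
```

```text
the job is handed in; nothing more can be done
None
```

I dropped the four-shell bundle through the flap into the reject box and handed the job in at about 10 s; the last pictures show the flap shut, the three-shell bundle unmoved and the gripper clear, but no verdict was returned.

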